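# Hold a jewellery tag in the marking cell

## Robot

A 6-joint arm with a two-finger parallel gripper is mounted at the origin on the work surface. World frame = base frame: x ahead of the robot, y to its left, z up, the work surface at z = 0. Lengths are in m, angles in rad, forces in N, time in s.
With the tool pointing down it reaches from about 0.325 to 0.85 m from the base axis. Payload 4.4 kg.
Tool frame: the origin (TCP) lies midway between the tips of the shut fingers; the grasp point (between the pads) lies 19 mm behind it; z points along the fingers, y is the line along which they close (so a half turn about z gives the same grasp; the last joint's range is limited). The gripper opens to 94 mm and grips with 3 to 60 N. Pads are 16 mm wide; open, the fingers measure 119 mm over their backs; the gripper's body (75 mm by 177 mm) begins 78 mm behind the grasp point.
Start: joints at [-1.474, 0.207, 1.542, -0, 1.393, -0.15], TCP at [0.14, -0.558, 0.205] pointing down, gripper open.
Joint ranges: [-2.73, 2.73], [-0.86, 2.22], [0.23, 2.46], [-1.11, 4.25], [0.08, 2.63], [-2.82, 2.82]. Speed limits (rad/s): [2.79, 2.79, 3.14, 3.14, 3.14, 3.14].

## Interface

Orientations are given as a unit quaternion [w, x, y, z].
In Python, from station import ctrl, vision, sensors, job gives the robot as it stands (ctrl), with the cameras (vision), the readings (sensors) and the job (job).
- The arm moves only by the shell command python3 nudge.py [OPENING] [FORCE], which reads ROWS from standard input. ROWS is a JSON list of rows, 1 to 5 of them, each of 6 numbers: dx, dy, dz in m, then a rotation vector rx, ry, rz in rad; each row shifts and turns the commanded pose from where the row before left it, along the tool's axes as they then stand; what a row does not reach is not made up. A row lasts 1/8 s, in which the tool goes at most 0.0625 m and 0.188 rad, less where a joint would pass 70% of its speed; a pose out of reach is approached as far as the arm can. OPENING is the finger opening in m, set as the command begins (- or left out keeps the last). The fingers move at their own pace and stop on an object; FORCE is the grip in N (left out, the last holds). Time passes only in rows, so rows that do not move let the fingers close. It prints the time, the measured TCP pose, the force, the opening and the grip force at its end. Input that does not fit is refused with a message, and nothing moves.
- sensors.state(): the state, without advancing time (a new reading comes with each control period).
- vision.snapshot(name): name is "side" or "top" or "wrist"; returns a dict with "img" (384x512x3 uint8, blue, green, red), "z_map" (384x512 float32, m along the optical axis (not along the pixel's ray), 0 where there is no reading), "fovy" (degrees; the focal length in pixels is half the picture's height over the tangent of half this angle, whatever the lens; pixels are square), "cx", "cy" (the principal point, pixels), "dist" ([k1, k2, p1, p2, k3] as OpenCV has them; the pictures are not rectified), "R" (3x3) and "t" (3): a world point X has camera coordinates R X + t. Camera axes: x right, y down, z forward; pixel columns grow to the right and rows downward; lengths in m; the calibration is good to about 2 mm. A picture is of the moment at which its call begins.
- job.close_job(): hands the job in; it is judged then, once.
The state is a dict: "time": time; "joint_pos": joint angles; "joint_vel": joint speeds; "joint_torque": joint torques, N m; "ee_pos": TCP position; "orientation": TCP orientation; "force": force on the tool from outside, world axes, zero at the start; "wrist_torque": the same for the moment, N m; "opening": finger opening in m; "gripper_force": force on a finger pad.
Only numpy, scipy, OpenCV 4.12 (cv2) and the standard library are available. Lean on these libraries where they do the work, as an engineer would, in place of code of your own. Each camera call takes 0.05 s, during which the arm holds its last target. There are 200 camera calls.

## Task

Set the red-knobbed focus lever to the green mark, 20 degrees past upright on the side away from the robot, and let go of it. Then lift the red tag holder out of the rack, lower its blade through the slot in the lid of the marking cell and finish still holding it there upright in the gripper, with its red collar about 10 mm above the lid and not resting on it. Leave the blue holder and the other loose things where they are.

Things in the scene. Friction and masses are not known exactly. Their poses are not given: they have to be found in the camera images.
- focus_lever (a joint): Angle of the focus lever in rad: 0 upright, positive leans to +x of its box (away from the robot), stops at -0.7 and 0.7; the green mark is at +0.349. Friction (about 1 N at the ball) keeps it where it is left. A steel rod 8 mm thick with a red ball, 22 mm diameter, centred 85 mm from the pivot.
- lever_ball (a point): Centre of the red ball (22 mm diameter) at the end of the focus lever; it swings on an 85 mm radius about lever_pivot, in the x-z plane of the lever's box.
- lever_pivot (a point): The lever's pivot, 40 mm above the table, on top of the fixed grey lever box; its y axis is the hinge axis, its x axis points away from the robot.
- lever_base: Fixed grey lever box 120 x 70 x 40 mm (x, y, z), origin under its centre on the table, x axis away from the robot. 14 to 19 mm to the +y side of the lever stands a half-round white dial of 45 mm radius about the pivot (top 85 mm above the table), black marks every 20 degrees, a wide green one at +20.
- cell: Fixed marking cell, a hollow white box with an amber window on its +x side; lid 200 x 150 mm (x, y), foot 210 x 160 mm, lid's top 115 mm above the table; origin under its centre on the table.
- slot (a point): Centre of the slot at the top face of the cell's lid (115 mm above the table), framed by orange lines. The slot is 42 mm long (along its x) and 14 mm wide (along its y), straight through the 8 mm lid; z is up. Below it the cell is empty down to 96 mm under the lid's top.
- rack: Fixed black rack block 170 x 70 x 85 mm (x, y, z), origin under its centre on the table. Two through bays 46 x 18 mm, 42 mm either side of its centre along x; the red and the blue holder hang in them (in either order) by their collars on the top face.
- red_holder: Red tag holder, 110-230 g. Origin: centre of its collar's underside; z up, x along its width. Above it a collar 52 x 26 x 6 mm (x, y, z), then a block 36 x 16 mm, 6 to 46 mm up, to grip across its 16 mm (y). Below it a blade 40 x 12 mm (x, y) 64 mm long, then a foot 34 x 7 mm down to -70 mm. Alike either way round. Starts upright in a rack bay, x along the rack's x.
- red_holder_tip (a point): Centre of the lower end of the red holder's foot, 70 mm below its origin.
- blue_holder: Blue tag holder of the same shape and size as the red one, in the other bay of the rack; to be left there. Origin at the centre of its collar's underside.
- green_box: Loose green plastic box 50 x 35 x 22 mm, a bystander; origin under its centre.
- loupe: Loose black loupe, 42 mm wide, 30 mm high, a bystander; origin under its centre.
- screwdriver: Loose screwdriver 160 mm long lying on the table, a bystander.
- ring_gauge: Loose brass ring, 48 mm wide, 12 mm high, a bystander; origin under its centre.

How it is judged:
On the way, in this order (a step that is already met when the one before it is completed fails the run):
1. the focus lever stands at the green mark (within 5 degrees) and has been let go (value of joint focus_lever between 0.259 and 0.439 rad and contact force between the fingers and focus_lever below 0.1 N and distance of red_holder from where it was at the start of the episode below 0.02 m), for 0.3 s.
2. the red holder is lifted clear of the rack in the gripper (height (world z) of red_holder_tip above 0.088 m and contact force between the fingers and red_holder above 2 N), for 0.1 s.
3. the red holder's blade has passed through the slot in the cell's lid (x of red_holder_tip in the frame of slot between -0.005 and 0.005 m and y of red_holder_tip in the frame of slot between -0.005 and 0.005 m and x of red_holder in the frame of slot between -0.005 and 0.005 m and y of red_holder in the frame of slot between -0.005 and 0.005 m and z of red_holder_tip in the frame of slot below -0.015 m and contact force between the fingers and red_holder above 2 N), for 0.2 s.
At the end, for the whole second after the job is handed in: Gripper still holding the red holder (over 2 N), at rest, upright within 5 deg, blade through the slot, collar 2 to 20 mm above the lid, under 10 N on the cell; focus lever within 5 deg of the green mark (20 deg past upright) (value of joint focus_lever between 0.259 and 0.439 rad and x of red_holder_tip in the frame of slot between -0.005 and 0.005 m and y of red_holder_tip in the frame of slot between -0.005 and 0.005 m and x of red_holder in the frame of slot between -0.005 and 0.005 m and y of red_holder in the frame of slot between -0.005 and 0.005 m and z of red_holder in the frame of slot between 0.002 and 0.02 m and angle between red_holder's own z axis and vertical below 0.09 rad and angle between the x axis of red_holder and the x axis of slot, either way round below 0.12 rad and contact force between the fingers and red_holder above 2 N and contact force between red_holder and cell below 10 N and linear speed of red_holder below 0.02 m/s); the arm keeps its last pose, push and grip.
It fails at once if the blue holder is disturbed (moved more than 15 mm) (distance of blue_holder from where it was at the start of the episode above 0.015 m).
It fails at once if the green box is disturbed (moved more than 15 mm) (distance of green_box from where it was at the start of the episode above 0.015 m).
It fails at once if the loupe is disturbed (moved more than 15 mm) (distance of loupe from where it was at the start of the episode above 0.015 m).
It fails at once if the screwdriver is disturbed (moved more than 15 mm) (distance of screwdriver from where it was at the start of the episode above 0.015 m).
It fails at once if the brass ring is disturbed (moved more than 15 mm) (distance of ring_gauge from where it was at the start of the episode above 0.015 m).
It also fails if it takes over 53 s, if anything falls off the work surface, if the arm or the gripper's body presses on something with over 40 N, if the wrist force passes 120 N, or if a joint passes its speed limit or range.

## Working session

There is one attempt and no reset: what is moved stays moved. The work goes in short steps, Python scripts to look and compute and a shell command to move; the robot and the scene stay as the last step left them, time stands still between calls to the robot, and variables do not carry over. Pictures are saved under pics/ and viewed, at most 11 in all, crops included, and the job is handed in when it is done.

```bash
ls; mkdir -p pics
cat > h.py <<'E'
import numpy as np, cv2
from station import ctrl, vision, sensors, job
from scipy.spatial.transform import Rotation as Ro
def K(s):
    f=s["img"].shape[0]/2/np.tan(np.radians(s["fovy"])/2)
    return np.array([[f,0,s["cx"]],[0,f,s["cy"]],[0,0,1.]])
def ray(s,uv):
    p=cv2.undistortPoints(np.array(uv,float).reshape(-1,1,2),K(s),np.array(s["dist"],float)).reshape(-1,2)
    R=np.array(s["R"]);t=np.array(s["t"])
    d=np.c_[p,np.ones(len(p))]@R   # rows R^T d
    return -R.T@t,d
def onz(s,uv,z):
    o,d=ray(s,uv); return o+d*((z-o[2])/d[:,2])[:,None]
def pts(s):  # world point map from depth
    h,w=s["z_map"].shape
    g=np.stack(np.meshgrid(np.arange(w),np.arange(h)),-1).reshape(-1,2)
    o,d=ray(s,g); return (o+d*s["z_map"].reshape(-1,1)).reshape(h,w,3)
def tri(o1,d1,o2,d2):
    A=np.c_[d1,-d2]; k=np.linalg.lstsq(A,o2-o1,rcond=None)[0]
    a=o1+d1*k[0]; b=o2+d2*k[1]; return (a+b)/2,np.linalg.norm(a-b)
def tool():
    s=sensors.state(); q=s["orientation"]; return np.array(s["ee_pos"]),Ro.from_quat([q[1],q[2],q[3],q[0]]).as_matrix()
E
python3 - <<'E'
from h import *
import pickle
S={n:vision.snapshot(n) for n in("side","top","wrist")}
pickle.dump(S,open("s0.pkl","wb"))
for n in("side","top","wrist"):
    cv2.imwrite(f"pics/{n}0.png",S[n]["img"]); o,d=ray(S[n],[[256,192]]); print(n,o.round(3),d.round(3),S[n]["fovy"])
print(tool())
E
```

```text
nudge.py
pics
station.py
side [-0.075  0.662  0.626] [[ 0.612 -0.625 -0.485]] 52.829680145648034
top [ 0.479 -0.009  0.932] [[ 0.144 -0.019 -0.989]] 55.547135872876446
wrist [ 0.218 -0.539  0.383] [[-0.246 -0.058 -0.968]] 69.77560482650897
(array([ 0.1404032 , -0.55696175,  0.20456782]), array([[ 9.69699848e-01,  2.44299360e-01, -1.68924027e-04],
       [ 2.44299283e-01, -9.69698356e-01,  1.72021795e-03],
       [ 2.56442793e-04, -1.70936310e-03, -9.99998506e-01]]))
```

View pics/side0.png

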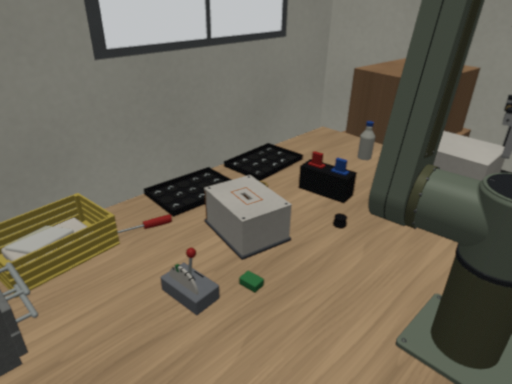

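View pics/top0.png

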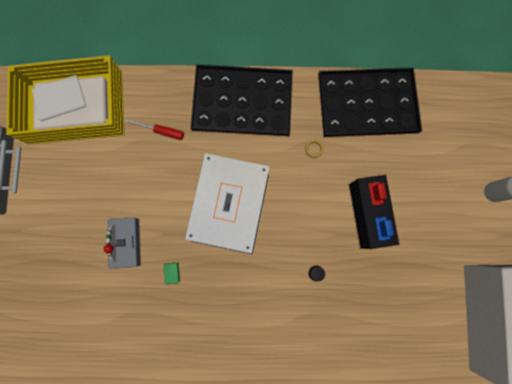

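Side: lever ball ≈(191,252), cell slot ≈(247,195), red holder ≈(317,158), blue ≈(341,166). Top (up=+x, left=+y): ball ≈(108,248), lever box ≈(123,243), slot ≈(228,202), red holder ≈(377,193), blue ≈(384,229), green box (171,273), loupe (317,273), ring (314,149).

```bash
cat > m.py <<'E'
from h import *
import pickle
S=pickle.load(open("s0.pkl","rb"))
def comps(s,m,amin=8):
    n,l,st,c=cv2.connectedComponentsWithStats(m.astype(np.uint8))
    return [(c[i],st[i],l==i) for i in range(1,n) if st[i][4]>=amin]
def red(im): 
    b,g,r=[im[...,i].astype(int) for i in range(3)]; return (r>90)&(g<0.4*r)&(b<0.4*r)
def blue(im):
    b,g,r=[im[...,i].astype(int) for i in range(3)]; return (b>90)&(r<0.5*b)&(g<.7*b)
if __name__=="__main__":
    for n in("top","side"):
        s=S[n];P=pts(s)
        for nm,f in(("red",red),("blue",blue)):
            for c,st,m in comps(s["img"],f(s["img"])):
                q=P[m&(s["z_map"]>0)]
                print(n,nm,c.round(1),st,"med",np.median(q,0).round(3),"min",q.min(0).round(3),"max",q.max(0).round(3))
    s=S["top"];P=pts(s)
    for nm,(u0,u1,v0,v1) in dict(lever=(100,145,212,275),cell=(180,275,150,255),rack=(345,405,170,252)).items():
        q=P[v0:v1,u0:u1]; z=q[...,2]
        lo,hi={"lever":(.034,.046),"cell":(.108,.121),"rack":(.078,.089)}[nm]
        m=((z>lo)&(z<hi)).astype(np.uint8)
        xy=q[...,:2][m>0].astype(np.float32)
        r=cv2.minAreaRect(xy); print(nm,r,"zmed",np.median(z[m>0]))
    c=cv2.resize(s["img"][150:275,90:270],None,fx=4,fy=4,interpolation=cv2.INTER_CUBIC); cv2.imwrite("pics/c1.png",c)
    im=s["img"].astype(int)
    g=cv2.cvtColor(s["img"],cv2.COLOR_BGR2GRAY)[190:215,218:240]; 
    m=np.zeros(s["img"].shape[:2],bool); m[190:215,218:240]=g<90
    for c,st,mm in comps(s["img"],m): 
        v,u=np.nonzero(mm); w=onz(s,np.c_[u,v],.115); print("slot dark",c,st,w.mean(0),cv2.minAreaRect(w[:,:2].astype(np.float32)))
    o=(im[...,2]>im[...,0]+50)&(im[...,2]>150); o[:,:205]=0;o[:,250:]=0;o[:175]=0;o[228:]=0
    v,u=np.nonzero(o); w=onz(s,np.c_[u,v],.115); print("frame",cv2.minAreaRect(w[:,:2].astype(np.float32)), np.median(P[o],0))
E
python3 m.py
```

```text
top red [168.1 131.5] [154 125  29  14 233] med [0.768 0.201 0.023] min [0.751 0.165 0.016] max [0.787 0.24  0.029]
top red [377.4 192.5] [369 182  18  23 266] med [ 0.6   -0.304  0.094] min [ 0.576 -0.334  0.083] max [ 0.63  -0.292  0.134]
top red [107.7 248.3] [104 244   8   9  58] med [0.47  0.297 0.132] min [0.461 0.291 0.126] max [0.478 0.306 0.136]
top blue [384.1 228.2] [375 217  19  24 257] med [ 0.518 -0.316  0.095] min [ 0.492 -0.335  0.084] max [ 0.546 -0.303  0.135]
side red [317.1 153.1] [314 152   8   3  14] med [ 0.599 -0.305  0.13 ] min [ 0.586 -0.311  0.128] max [ 0.611 -0.302  0.133]
side red [316.5 164.3] [309 162  16   5  34] med [ 0.595 -0.303  0.091] min [ 0.573 -0.321  0.084] max [ 0.634 -0.295  0.094]
side red [157.7 219.9] [144 215  27  11 125] med [0.762 0.201 0.022] min [0.748 0.146 0.002] max [0.788 0.24  0.027]
side red [190.3 251.4] [187 249   8   6  39] med [0.463 0.302 0.132] min [0.457 0.295 0.126] max [0.471 0.309 0.135]
side blue [341.3 159.8] [337 159   9   3  13] med [ 0.512 -0.317  0.131] min [ 0.5   -0.323  0.128] max [ 0.526 -0.312  0.132]
side
[... 177 characters left out ...]
2749108672142, 0.07159164547920227), 4.430509567260742) zmed 0.03932668447193588
cell ((0.5764390826225281, 0.03939542919397354), (0.15023273229599, 0.2005055844783783), 78.7354736328125) zmed 0.11481154254363973
rack ((0.5603586435317993, -0.3136090934276581), (0.16935528814792633, 0.07290341705083847), 8.834765434265137) zmed 0.08465188911044147
slot dark [227.33333333 202.08      ] [224 194   8  17  75] [0.57478535 0.03949113 0.115     ] ((0.5750083923339844, 0.03911827132105827), (0.010519085451960564, 0.03686491400003433), 78.55970764160156)
frame ((0.5752514004707336, 0.03929177671670914), (0.05128941312432289, 0.08246107399463654), 78.76579284667969) [0.57522962 0.04009621 0.11541548]
```

```bash
cat > go.py <<'E'
# usage: go.py x y z yaw_deg : remaining displacement in tool axes as they stand, and rotation vector
import sys
from h import *
p,R=tool(); x,y,z,a=map(float,sys.argv[1:5]); a=np.radians(a)
G=np.array([[np.cos(a),np.sin(a),0],[np.sin(a),-np.cos(a),0],[0,0,-1]])
d=np.array([x,y,z])-p
print("t",sensors.state()["time"],"rot",Ro.from_matrix(R.T@G).as_rotvec().round(4),"d now axes",(R.T@d).round(4),"d in goal axes",(G.T@d).round(4))
E
python3 - <<'E'
from m import *
t,s=S["top"],S["side"]
def T(a,b):
    o1,d1=ray(t,[a]);o2,d2=ray(s,[b]);return tri(o1,d1[0],o2,d2[0])
print("ball",T([107.7,248.3],[190.3,251.4]))
P=pts(t)
for n,f in(("red",red),("blue",blue)):
    m=f(t["img"]);m[:,:300]=0
    z=P[...,2]
    for lo,hi in((.122,.14),(.086,.097)):
        q=P[m&(z>lo)&(z<hi)]; print(n,len(q),q.mean(0).round(4),cv2.minAreaRect(q[:,:2].astype(np.float32)))
    m=f(s["img"]);Q=pts(s);m[:,:290]=0
    q=Q[m&(Q[...,2]>.122)];print("side",q.mean(0).round(4))
E
python3 go.py 0.467 0.2995 0.205 4.4; python3 go.py 0.40 -0.25 0.205 4.4
```

```text
ball (array([0.46863644, 0.29890736, 0.12694206]), np.float64(0.0011605773452410323))
red 107 [ 0.6012 -0.3064  0.1302] ((0.6017565727233887, -0.3073297441005707), (0.03390619158744812, 0.01693577691912651), 9.553125381469727)
red 119 [ 0.599  -0.3038  0.0909] ((0.6022558212280273, -0.31321480870246887), (0.05029645934700966, 0.039423760026693344), 6.5529680252075195)
side [ 0.5984 -0.3051  0.1299]
blue 112 [ 0.5193 -0.3193  0.1302] ((0.5194596648216248, -0.31983157992362976), (0.03582416847348213, 0.015813320875167847), 11.791213989257812)
blue 126 [ 0.5185 -0.3156  0.0907] ((0.5190634727478027, -0.31927013397216797), (0.05205150693655014, 0.02633851021528244), 8.32475471496582)
side [ 0.5499 -0.4369  0.1375]
t 0.15 rot [-1.7e-03 -1.0e-04  1.7e-01] d now axes [ 0.5259 -0.7507  0.001 ] d in goal axes [ 3.913e-01 -8.289e-01 -4.000e-04]
t 0.15 rot [-1.7e-03 -1.0e-04  1.7e-01] d now axes [ 3.267e-01 -2.342e-01  1.000e-04] d in goal axes [ 0.2824 -0.2861 -0.0004]
```

View pics/c1.png

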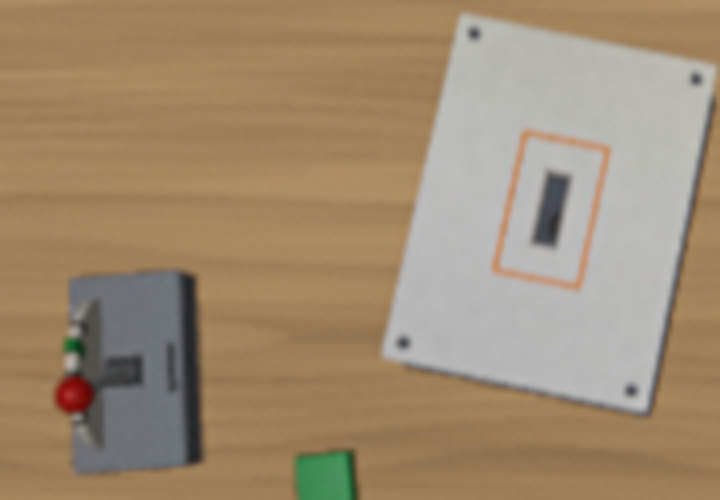

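The crop shows the ball at ≈(75,395), short of the green mark ≈(72,345), and the slot in its orange frame at ≈(551,208). I'm moving over the lever now.

```bash
echo '[[0, 0, 0, 0, 0, 0.17], [0.04, -0.04, 0, 0, 0, 0], [0.04, -0.04, 0, 0, 0, 0], [0.04, -0.04, 0, 0, 0, 0], [0.04, -0.04, 0, 0, 0, 0]]' | python3 nudge.py 0.05 5
echo '[[0.04, -0.04, 0, 0, 0, 0], [0.04, -0.04, 0, 0, 0, 0], [0.04, -0.04, 0, 0, 0, 0], [0.01, -0.055, 0, 0, 0, 0], [0.01, -0.055, 0, 0, 0, 0]]' | python3 nudge.py
echo '[[0.01, -0.055, 0, 0, 0, 0], [0.01, -0.055, 0, 0, 0, 0], [0.01, -0.055, 0, 0, 0, 0], [0.01, -0.055, 0, 0, 0, 0], [0.01, -0.055, 0, 0, 0, 0]]' | python3 nudge.py
python3 go.py 0.467 0.2995 0.205 4.4
```

```text
time: 0.78
ee_pos: [0.2885, -0.3841, 0.2052]
orientation: [-0.0, 0.999, 0.038, 0.0]
force: [0.7, -0.5, -0.4]
opening: 0.0509
gripper_force: 0.0
time: 1.4
ee_pos: [0.4098, -0.1438, 0.2052]
orientation: [-0.0, 0.999, 0.038, -0.0]
force: [0.2, -0.2, 0.1]
opening: 0.0498
gripper_force: 0.0
time: 2.02
ee_pos: [0.4382, 0.1341, 0.2054]
orientation: [0.0, 0.999, 0.038, 0.0]
force: [0.4, -0.0, 0.5]
opening: 0.0499
gripper_force: 0.0
t 2.025 rot [ 0.0002 -0.0004  0.0001] d now axes [ 0.0414 -0.1627  0.0004] d in goal axes [ 0.0414 -0.1627  0.0004]
```

```bash
echo '[[0.014, -0.054, 0, 0, 0, 0], [0.014, -0.054, 0, 0, 0, 0], [0.013, -0.054, 0, 0, 0, 0], [0, 0, 0, 0, 0, 0]]' | python3 nudge.py | head -2
python3 - <<'E'
from m import *
s=vision.snapshot("wrist"); cv2.imwrite("pics/w1.png",s["img"]);P=pts(s)
for c,st,m in comps(s["img"],red(s["img"])): 
    q=P[m&(s["z_map"]>0)]; print(c,st,np.median(q,0).round(4),onz(s,[c],.125))
a=[c for c,st,m in comps(s["img"],red(s["img"]))][0]
o,d=ray(s,[a]);t=S["top"];o2,d2=ray(t,[[107.7,248.3]]);print(tri(o,d[0],o2,d2[0]))
E
python3 go.py 0.4685 0.299 0.107 4.4
```

```text
time: 2.52
ee_pos: [0.4664, 0.3, 0.2047]
[258.42196532 201.99710983] [248 192  22  21 346] [0.4704 0.297  0.1317] [[0.46826646 0.29689876 0.125     ]]
(array([0.46956167, 0.2974153 , 0.13102565]), np.float64(0.0011846223127304587))
t 2.575 rot [0.0009 0.0014 0.0031] d now axes [ 0.0025 -0.0009  0.0976] d in goal axes [ 0.0023 -0.0008  0.0976]
```

View pics/w1.png

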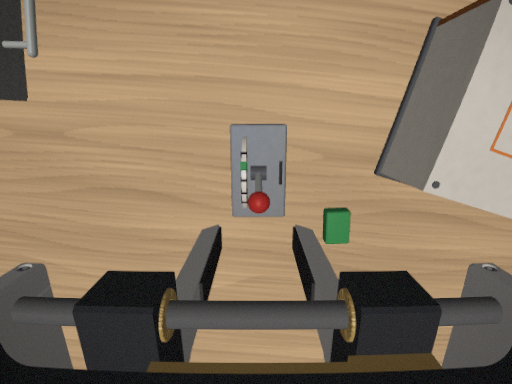

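Wrist view: ball at ≈(258,202), well between the open fingers, with the green mark to the left at ≈(244,166). Descending and gripping the ball lightly.

```bash
echo '[[0.002, 0, 0.033, 0, 0, 0], [0, 0, 0.033, 0, 0, 0], [0, 0, 0.031, 0, 0, 0], [0, 0, 0, 0, 0, 0]]' | python3 nudge.py | head -3
echo '[[0, 0, 0, 0, 0, 0], [0, 0, 0, 0, 0, 0], [0, 0, 0, 0, 0, 0]]' | python3 nudge.py 0.0 5
python3 go.py 0.512 0.301 0.103 4.4
```

```text
time: 3.08
ee_pos: [0.4662, 0.2944, 0.1056]
orientation: [0.002, 0.999, 0.037, -0.003]
time: 3.45
ee_pos: [0.4698, 0.2975, 0.1099]
orientation: [-0.001, 0.999, 0.038, 0.001]
force: [-0.1, 3.3, 1.3]
opening: 0.0236
gripper_force: 2.0
t 3.45 rot [-0.001  -0.0025 -0.0002] d now axes [ 0.0423 -0.0003  0.007 ] d in goal axes [ 0.0423 -0.0003  0.0069]
```

```bash
echo '[[0.014, 0, 0, 0, 0, 0], [0.014, 0, 0, 0, 0, 0], [0.015, 0, 0.003, 0, 0, 0], [0, 0, 0, 0, 0, 0], [0, 0, 0, 0, 0, 0]]' | python3 nudge.py
python3 - <<'E'
from m import *
for n in("wrist","top","side"):
    s=vision.snapshot(n)
    for c,st,m in comps(s["img"],red(s["img"])): print(n,c.round(1),st,onz(s,[c],.12).round(4))
print(tool()[0])
E
```

```text
time: 4.08
ee_pos: [0.5137, 0.302, 0.1054]
orientation: [-0.001, 0.999, 0.038, 0.001]
force: [0.1, 5.6, 0.2]
opening: 0.0212
gripper_force: 5.0
wrist [256.2 253.6] [241 238  32  32 785] [[0.5083 0.3004 0.12  ]]
top [168.1 131.5] [154 125  29  14 232] [[0.7368 0.1789 0.12  ]]
top [377.4 192.5] [369 182  18  23 266] [[ 0.599  -0.3012  0.12  ]]
side [317.2 153.3] [314 152   8   4  16] [[ 0.6107 -0.3236  0.12  ]]
side [316.6 164.2] [309 162  16   5  41] [[ 0.5595 -0.2528  0.12  ]]
side [154.6 219.3] [153 218   4   3   9] [[0.6332 0.2809 0.12  ]]
side [178.5 244.4] [176 241   7   8  36] [[0.5127 0.2972 0.12  ]]
[0.51353936 0.30198117 0.10538062]
```

```bash
echo '[[0, 0, 0, 0, 0, 0], [0, 0, 0, 0, 0, 0]]' | python3 nudge.py 0.05|tail -2
echo '[[0, 0, -0.04, 0, 0, 0], [0, 0, -0.04, 0, 0, 0], [-0.04, 0.04, -0.03, 0, 0, 0], [-0.02, 0.055, 0, 0, 0, 0], [0, 0, 0, 0, 0, 0]]' | python3 nudge.py|head -2
python3 - <<'E'
from m import *
r=[]
for n in("wrist","top","side"):
    s=vision.snapshot(n)
    if n=="wrist": cv2.imwrite("pics/w2.png",s["img"])
    for c,st,m in comps(s["img"],red(s["img"])):
        p=onz(s,[c],.12)[0]
        if abs(p[1]-.30)<.012 and p[0]<.56: print(n,c.round(1),st,p.round(4)); r.append(ray(s,[c]))
for i in range(len(r)):
    for j in range(i): print(tri(r[j][0],r[j][1][0],r[i][0],r[i][1][0]))
E
python3 go.py 0.602 -0.307 0.205 8.8
```

```text
opening: 0.0381
gripper_force: 0.0
time: 5.1
ee_pos: [0.4591, 0.199, 0.2146]
wrist [155.6 143.9] [146 134  20  21 340] [0.5089 0.3008 0.12  ]
top [108.2 228.8] [104 226   9   6  41] [0.512  0.3034 0.12  ]
side [177.8 244.7] [175 242   7   6  33] [0.513 0.299 0.12 ]
(array([0.51120705, 0.29342188, 0.14341854]), np.float64(0.0017702614552100658))
(array([0.50952711, 0.30043556, 0.12252256]), np.float64(0.0012833669641539075))
(array([0.5111126 , 0.30144258, 0.12262539]), np.float64(0.002287488312924868))
t 5.25 rot [-0.0001 -0.0002 -0.0773] d now axes [0.1023 0.5185 0.0097] d in goal axes [0.0619 0.5249 0.0097]
```

View pics/w2.png

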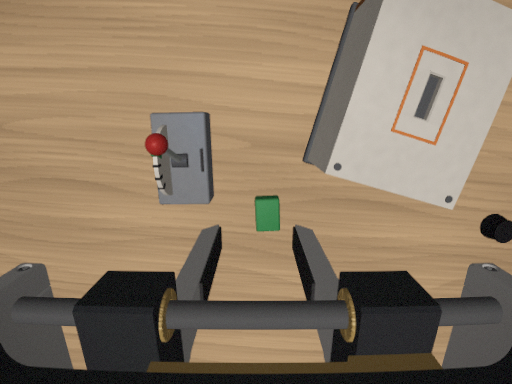

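Wrist view: the ball now stands at ≈(157,144), triangulated to about 19° past upright and covering the green mark, with the fingers clear of it. On to the red holder.

```bash
echo '[[0, 0, 0, 0, 0, -0.077], [0.007, 0.058, 0, 0, 0, 0], [0.007, 0.058, 0, 0, 0, 0], [0.007, 0.058, 0, 0, 0, 0], [0.007, 0.058, 0, 0, 0, 0]]' | python3 nudge.py|head -2
echo '[[0.007, 0.058, 0, 0, 0, 0], [0.007, 0.058, 0, 0, 0, 0], [0.007, 0.058, 0, 0, 0, 0], [0.007, 0.058, 0, 0, 0, 0], [0, 0.03, 0, 0, 0, 0]]' | python3 nudge.py|head -2
echo '[[0, 0, 0, 0, 0, 0], [0, 0, 0, 0, 0, 0]]' | python3 nudge.py|head -2
python3 - <<'E'
from m import *
s=vision.snapshot("wrist"); cv2.imwrite("pics/w3.png",s["img"]);P=pts(s);z=P[...,2]
for n,f in(("red",red),("blue",blue)):
    m=f(s["img"]); q=P[m&(z>.12)&(z<.14)]
    if len(q): print(n,len(q),np.median(q[:,2]),cv2.minAreaRect(q[:,:2].astype(np.float32)))
    q=P[m&(z>.086)&(z<.097)]
    if len(q): print(n,len(q),np.median(q[:,2]),cv2.minAreaRect(q[:,:2].astype(np.float32)))
E
python3 go.py 0.602 -0.307 0.205 8.8
```

```text
time: 5.88
ee_pos: [0.5246, -0.0237, 0.2145]
time: 6.5
ee_pos: [0.5926, -0.2799, 0.2134]
time: 6.75
ee_pos: [0.5915, -0.2759, 0.2139]
red 567 0.1303574548962233 ((0.6018710732460022, -0.31062331795692444), (0.0354326069355011, 0.016137342900037766), 8.684863090515137)
red 381 0.09060695386870465 ((0.5982621908187866, -0.3114147186279297), (0.05787940323352814, 0.025799676775932312), 9.338839530944824)
blue 407 0.13077826219388183 ((0.5191103219985962, -0.3230399191379547), (0.03423073887825012, 0.015280133113265038), 10.39052963256836)
blue 292 0.0909123011639397 ((0.5180943012237549, -0.3202225863933563), (0.05218460410833359, 0.019544363021850586), 7.634011745452881)
t 6.8 rot [-0.0012  0.0006  0.0022] d now axes [0.0055 0.0326 0.0092] d in goal axes [0.0056 0.0326 0.0092]
```

View pics/w3.png

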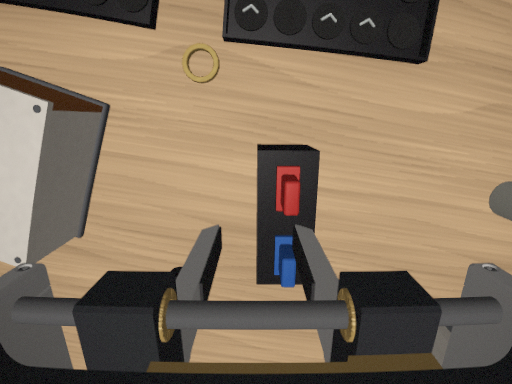

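Wrist view: red holder ahead at ≈(288,190), blue at ≈(286,262). Centring over red and measuring again from there.

```bash
echo '[[0.006, 0.033, 0, 0, 0, 0], [0, 0, 0.04, 0, 0, 0], [0, 0, 0, 0, 0, 0], [0, 0, 0, 0, 0, 0]]' | python3 nudge.py 0.05|head -2
python3 - <<'E'
from m import *
s=vision.snapshot("wrist"); P=pts(s);z=P[...,2]
m=red(s["img"]); q=P[m&(z>.12)&(z<.14)]
print(len(q),np.median(q[:,2]),cv2.minAreaRect(q[:,:2].astype(np.float32)))
E
python3 go.py 0.602 -0.308 0.102 8.8
```

```text
time: 7.3
ee_pos: [0.6026, -0.308, 0.1757]
745 0.1304429929397744 ((0.6018576622009277, -0.31076183915138245), (0.03556189686059952, 0.015784427523612976), 8.7902193069458)
t 7.35 rot [ 0.0015 -0.0018  0.0016] d now axes [-0.0011 -0.0008  0.0746] d in goal axes [-0.0009 -0.0007  0.0746]
```

```bash
echo '[[0, 0.001, 0.025, 0, 0, 0], [0, 0, 0.025, 0, 0, 0], [0, 0, 0.024, 0, 0, 0], [0, 0, 0, 0, 0, 0]]' | python3 nudge.py|head -4
echo '[[0, 0, 0, 0, 0, 0], [0, 0, 0, 0, 0, 0], [0, 0, 0, 0, 0, 0], [0, 0, 0, 0, 0, 0]]' | python3 nudge.py 0.0 25
```

```text
time: 7.85
ee_pos: [0.6015, -0.3091, 0.1001]
orientation: [-0.001, 0.997, 0.077, -0.001]
force: [-0.3, 0.9, 0.6]
time: 8.35
ee_pos: [0.6026, -0.3102, 0.1016]
orientation: [0.0, 0.997, 0.077, 0.0]
force: [-0.3, 1.3, 2.8]
opening: 0.0156
gripper_force: 25.0
```

```bash
echo '[[0, 0, -0.02, 0, 0, 0], [0, 0, -0.02, 0, 0, 0], [0, 0, -0.03, 0, 0, 0], [0, 0, -0.03, 0, 0, 0], [0, 0, -0.03, 0, 0, 0]]' | python3 nudge.py
echo '[[0, 0, -0.02, 0, 0, 0], [0, 0, 0, 0, 0, 0]]' | python3 nudge.py
python3 - <<'E'
from m import *
for n in("wrist","top"):
    s=vision.snapshot(n); P=pts(s);z=P[...,2]; m=red(s["img"])
    cv2.imwrite(f"pics/{n}4.png",s["img"])
    q=P[m&(abs(P[...,0]-.6)<.07)&(abs(P[...,1]+.31)<.06)]
    if len(q): print(n,len(q),q.min(0),q.max(0))
E
python3 go.py 0.5752 0.0393 0.251 -11.2
```

```text
time: 8.98
ee_pos: [0.6025, -0.3104, 0.2336]
orientation: [0.001, 0.997, 0.077, 0.001]
force: [-0.1, -0.2, -2.5]
opening: 0.0157
gripper_force: 25.0
time: 9.22
ee_pos: [0.6034, -0.3109, 0.254]
orientation: [0.002, 0.997, 0.077, 0.002]
force: [0.5, -0.1, -1.8]
opening: 0.0157
gripper_force: 25.0
wrist 2045 [ 0.58418063 -0.32425834  0.24106422] [ 0.62986112 -0.29625265  0.28512117]
top 28 [ 0.56164899 -0.32266274  0.23778319] [ 0.58473632 -0.25095461  0.39144975]
t 9.325 rot [-0.0007  0.0011  0.3493] d now axes [ 0.0272 -0.3491 -0.0007] d in goal axes [-0.0939 -0.3374 -0.001 ]
```

View pics/wrist4.png

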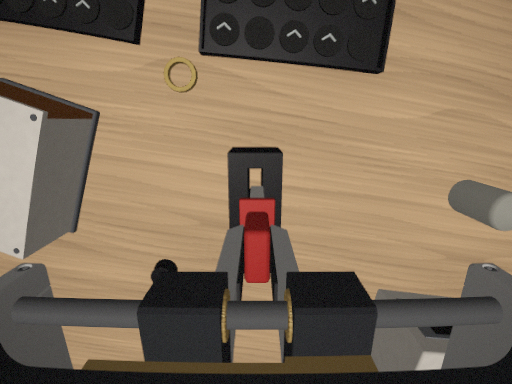

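Wrist view: red holder upright in the fingers (≈(257,240)), its bay empty below (≈(256,180)). Carrying it to just above the slot.

```bash
echo '[[0, 0, 0, 0, 0, 0.175], [0, 0, 0, 0, 0, 0.174], [-0.014, -0.048, 0, 0, 0, 0], [-0.014, -0.048, 0, 0, 0, 0], [-0.014, -0.048, 0, 0, 0, 0]]' | python3 nudge.py|head -2
echo '[[-0.013, -0.048, 0, 0, 0, 0], [-0.013, -0.048, 0, 0, 0, 0], [-0.013, -0.048, 0, 0, 0, 0], [-0.013, -0.048, 0, 0, 0, 0], [0, 0, 0, 0, 0, 0]]' | python3 nudge.py|head -2
echo '[[0, 0, 0, 0, 0, 0], [0, 0, 0, 0, 0, 0]]' | python3 nudge.py|tail -2
cat > rel.py <<'E'
from m import *
p,R=tool(); z0=p[2]
s=vision.snapshot("wrist"); P=pts(s);z=P[...,2]; im=s["img"].astype(int)
cv2.imwrite("pics/rel.png",s["img"])
def rep(n,q):
    r=cv2.minAreaRect(q[:,:2].astype(np.float32)); print(n,len(q),"z",np.median(q[:,2]).round(4),np.round(r[0],4),np.round(r[1],4),round(r[2],2),"mean tool",((q.mean(0)-p)@R).round(4),"centre tool",((np.r_[r[0],p[2]]-p)@R)[:2].round(4))
m=red(s["img"])
zt=np.median(z[m&(z>z0+.02)]) ; rep("block top",P[m&(abs(z-zt)<.004)])
rep("collar",P[m&(abs(z-(z0-.010))<.005)])
o=(im[...,2]>im[...,0]+45)&(im[...,2]>140)&(z>.105)&(z<.125)&~m
v,u=np.nonzero(o); print(len(u)); w=onz(s,np.c_[u,v],.115); rep("frame",w)
E
python3 rel.py; python3 go.py 0.5752 0.0393 0.251 -11.2
```

```text
time: 9.95
ee_pos: [0.5875, -0.159, 0.2482]
time: 10.58
ee_pos: [0.5734, 0.0413, 0.2487]
opening: 0.0157
gripper_force: 25.0
block top 1299 z 0.279 [0.5743 0.0353] [0.0154 0.0355] 78.28 mean tool [ 0.0009  0.0013 -0.029 ] centre tool [-0.0004  0.0013]
collar 613 z 0.2391 [0.5895 0.0319] [0.0251 0.0203] 78.98 mean tool [0.0182 0.0018 0.0107] centre tool [0.0151 0.0017]
568
frame 568 z 0.115 [0.5607 0.1278] [0.1061 0.3911] 12.05 mean tool [ 0.011  -0.0019  0.1349] centre tool [-0.0319 -0.0867]
t 10.875 rot [ 0.0003  0.0008 -0.0016] d now axes [-0.0005 -0.0028 -0.0008] d in goal axes [-0.0005 -0.0028 -0.0008]
```

View pics/rel.png

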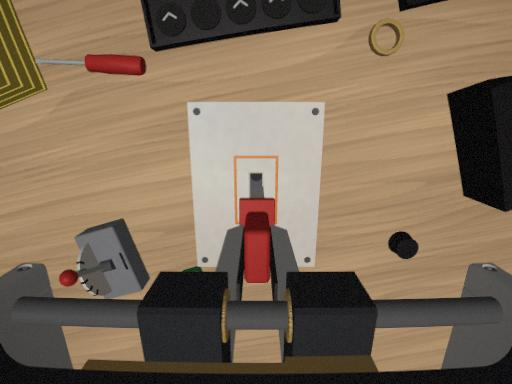

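Wrist view: the holder hangs over the slot (visible slot end ≈(256,177), frame x 235–278), and it looks centred sideways. Measuring the frame properly.

```bash
sed -i 's/^v,u=np.nonzero(o).*/o[:,:215]=0;o[:,300:]=0;o[:140]=0\nv,u=np.nonzero(o); w=onz(s,np.c_[u,v],.115); k=(w-p)@R; print("frame tool: xmax",k[:,0].max(), "far-edge mid y",np.median(k[k[:,0]>k[:,0].max()-.003][:,1]),"ymin",k[:,1].min(),"ymax",k[:,1].max(), "slot yaw", cv2.minAreaRect(w[:,:2].astype(np.float32)))\nL=[k[abs(k[:,1]-e)<.004] for e in(k[:,1].min(),k[:,1].max())]\nfor l in L:\n    l=l[l[:,0]<k[:,0].max()-.008]; print("side line slope,y0",np.polyfit(l[:,0],l[:,1],1),len(l))/' rel.py
python3 rel.py
python3 - <<'E'
from m import *
# same frame in the start top view, both extents, and side view holder
s=vision.snapshot("side");P=pts(s);p,R=tool();m=red(s["img"])
for c,st,mm in comps(s["img"],m):
    q=P[mm&(s["z_map"]>0)]; k=(q-p)@R
    if abs(np.median(k,0)).max()<.08: print(c,st,k.min(0).round(4),k.max(0).round(4),np.median(k,0).round(4))
s0=S["side"];im=s0["img"].astype(int)
P=pts(s0);o=(im[...,2]>im[...,0]+35)&(abs(P[...,2]-.115)<.006)
v,u=np.nonzero(o);w=onz(s0,np.c_[u,v],.115);print(len(w),cv2.minAreaRect(w[:,:2].astype(np.float32)))
cv2.imwrite("pics/side5.png",cv2.resize(s["img"][110:270,180:330],None,fx=4,fy=4,interpolation=cv2.INTER_CUBIC)[:600])
E
```

```text
block top 1307 z 0.2792 [0.5744 0.0352] [0.0154 0.0355] 77.9 mean tool [ 0.0009  0.0013 -0.0289] centre tool [-0.0005  0.0013]
collar 611 z 0.2393 [0.5896 0.0318] [0.0252 0.0203] 78.55 mean tool [0.0182 0.0018 0.0107] centre tool [0.0151 0.0017]
frame tool: xmax 0.04009979098639576 far-edge mid y 0.0003427402983811425 ymin -0.025516007328680642 ymax 0.026160894359064216 slot yaw ((0.5743642449378967, 0.036214496940374374), (0.05163179710507393, 0.08140431344509125), 78.65567779541016)
side line slope,y0 [ 0.00187162 -0.02363009] 184
side line slope,y0 [-0.00997776  0.02437845] 173
[248.73684211 138.73684211] [246 137   7   4  19] [-0.0221 -0.0067 -0.0316] [ 0.0002  0.0063 -0.027 ] [-0.0118 -0.0002 -0.0289]
[247.05555556 154.01851852] [239 150  17   8  54] [-0.0293 -0.0129  0.0079] [0.0178 0.0122 0.0133] [-0.0168 -0.006   0.0107]
122 ((0.5821956992149353, 0.06317135691642761), (0.8559350967407227, 0.6158556342124939), 40.55683135986328)
```

View pics/side5.png

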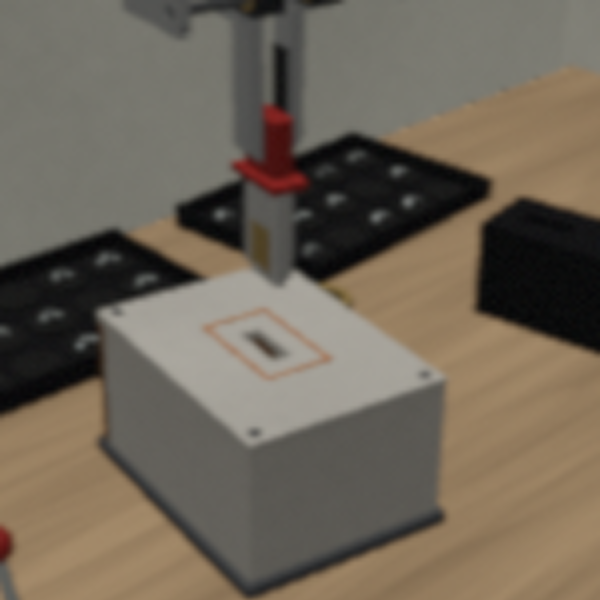

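The side view confirms the blade is above the slot with nothing in between. I'll shift partway between the two estimates, lower to just above the lid, and compare blade and slot in the same wrist picture.

```bash
echo '[[0, -0.002, 0.02, 0, 0, 0], [0, 0, 0.02, 0, 0, 0], [0, 0, 0, 0, 0, 0], [0, 0, 0, 0, 0, 0]]' | python3 nudge.py|head -4
python3 rel.py
python3 - <<'E'
import cv2
im=cv2.imread("pics/rel.png"); cv2.imwrite("pics/c6.png",cv2.resize(im[130:230,200:310],None,fx=6,fy=6,interpolation=cv2.INTER_CUBIC))
E
```

```text
time: 11.48
ee_pos: [0.5761, 0.0392, 0.2115]
orientation: [-0.0, 0.995, -0.098, 0.001]
force: [-0.5, -0.2, -2.1]
block top 1302 z 0.2406 [0.5755 0.038 ] [0.0154 0.0354] 78.3 mean tool [ 0.0009  0.0013 -0.0289] centre tool [-0.0004  0.0013]
collar 595 z 0.2007 [0.5908 0.0346] [0.0249 0.02  ] 79.27 mean tool [0.0183 0.0015 0.0107] centre tool [0.0153 0.0016]
frame tool: xmax 0.040006831946819706 far-edge mid y 0.0029297130923980354 ymin -0.022614248522654704 ymax 0.029122901095085835 slot yaw ((0.546953022480011, 0.04179028421640396), (0.051588114351034164, 0.13857777416706085), 78.6175765991211)
side line slope,y0 [ 0.00142681 -0.02079284] 196
side line slope,y0 [-0.00112378  0.02731314] 191
```

View pics/c6.png

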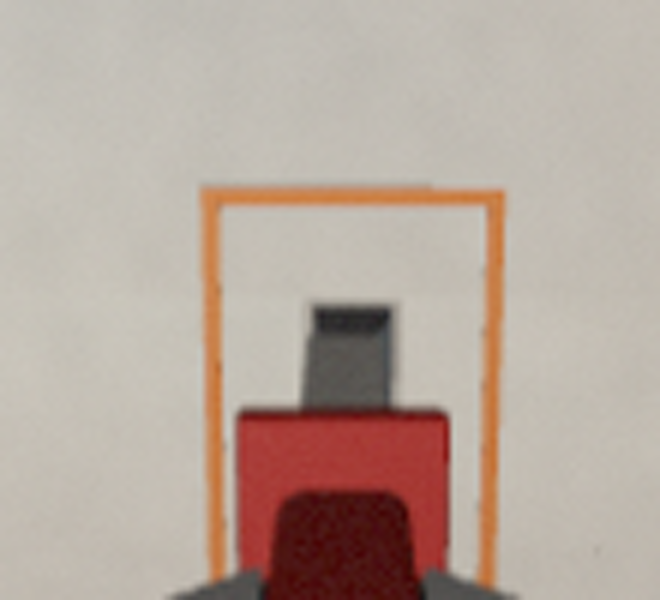

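The crop shows slot at x 312–395 (mid ≈354) and blade lower edge ≈308–390 (mid ≈349), so the blade sits under 1 mm left of centre. Correcting and letting only the narrow foot enter.

```bash
echo '[[-0.0005, 0.0007, 0, 0, 0, 0], [0, 0, 0.006, 0, 0, 0], [0, 0, 0.007, 0, 0, 0], [0, 0, 0, 0, 0, 0], [0, 0, 0, 0, 0, 0]]' | python3 nudge.py
cat > f.py <<'E'
from h import *
F=[];X=[]
import sys
s=sensors.state();p,R=tool();print(s["time"],"F tool",(R.T@np.array(s["force"])).round(2),"M",(R.T@np.array(s["wrist_torque"])).round(2),p.round(4))
E
python3 f.py; python3 rel.py|tail -2
```

```text
time: 12.15
ee_pos: [0.5749, 0.0391, 0.1975]
orientation: [-0.0, 0.995, -0.097, -0.0]
force: [-0.2, -0.0, -2.4]
opening: 0.0159
gripper_force: 25.0
12.15 F tool [-0.24  0.07  2.39] M [ 0.05  0.01 -0.01] [0.5749 0.0391 0.1975]
side line slope,y0 [ 0.00750502 -0.02119455] 192
side line slope,y0 [0.00094258 0.02689901] 198
```

```bash
echo '[[0, 0, 0.003, 0, 0, 0], [0, 0, 0.003, 0, 0, 0], [0, 0, 0, 0, 0, 0]]' | python3 nudge.py >/dev/null; python3 f.py
echo '[[0, 0, 0.003, 0, 0, 0], [0, 0, 0, 0, 0, 0]]' | python3 nudge.py>/dev/null; python3 f.py
```

```text
12.575 F tool [0.63 1.09 1.46] M [-0.13  0.15  0.06] [0.575  0.0388 0.1917]
12.825 F tool [1.   0.79 3.11] M [-0.27  0.32 -0.  ] [0.575  0.0388 0.1881]
```

```bash
echo '[[0.0004, 0.0003, 0.003, 0, 0, 0], [0, 0, 0, 0, 0, 0]]' | python3 nudge.py >/dev/null; python3 f.py
echo '[[0, 0, 0.005, 0, 0, 0], [0, 0, 0, 0, 0, 0]]' | python3 nudge.py>/dev/null; python3 f.py
```

```text
13.075 F tool [ 0.05 -0.32  2.19] M [-0.23  0.19 -0.02] [0.575  0.0388 0.1852]
13.325 F tool [0.79 1.28 2.38] M [-0.1   0.21  0.06] [0.575  0.0388 0.1801]
```

```bash
echo '[[0.0002, 0.0003, 0.008, 0, 0, 0], [0, 0, 0.008, 0, 0, 0], [0, 0, 0, 0, 0, 0]]' | python3 nudge.py >/dev/null; python3 f.py
echo '[[0, 0, 0.008, 0, 0, 0], [0, 0, 0.008, 0, 0, 0], [0, 0, 0, 0, 0, 0]]' | python3 nudge.py>/dev/null; python3 f.py; python3 rel.py | head -2
```

```text
13.7 F tool [-0.45 -0.57  3.15] M [0.01 0.16 0.01] [0.5751 0.0386 0.1636]
14.075 F tool [ 0.32 -0.45  2.97] M [0.1  0.01 0.01] [0.575  0.0384 0.1477]
block top 1278 z 0.1768 [0.5742 0.0373] [0.0153 0.0353] 79.51 mean tool [ 0.0007  0.0013 -0.029 ] centre tool [-0.0006  0.0013]
collar 594 z 0.1369 [0.5893 0.0339] [0.0249 0.0205] 79.18 mean tool [0.0184 0.0015 0.0107] centre tool [0.0149 0.0016]
```

```bash
echo '[[0, 0, 0.006, 0, 0, 0], [0, 0, 0, 0, 0, 0], [0, 0, 0, 0, 0, 0], [0, 0, 0, 0, 0, 0]]' | python3 nudge.py; python3 f.py; python3 rel.py | head -2
python3 - <<'E'
from m import *
s=vision.snapshot("side");P=pts(s)
for c,st,m in comps(s["img"],red(s["img"])):
    q=P[m&(s["z_map"]>0)]; print(c.round(1),st,np.median(q,0).round(4))
cv2.imwrite("pics/side7.png",cv2.resize(s["img"][130:290,160:310],None,fx=4,fy=4,interpolation=cv2.INTER_CUBIC)[:600])
E
```

```text
time: 14.62
ee_pos: [0.5754, 0.0384, 0.1429]
orientation: [-0.0, 0.995, -0.097, 0.0]
force: [-1.0, -0.2, -2.3]
opening: 0.0157
gripper_force: 25.0
14.625 F tool [-0.98  0.44  2.34] M [ 0.01 -0.    0.01] [0.5754 0.0384 0.1429]
block top 1278 z 0.1719 [0.5748 0.0372] [0.0154 0.0351] 79.55 mean tool [ 0.0007  0.0013 -0.029 ] centre tool [-0.0004  0.0013]
collar 595 z 0.132 [0.5901 0.0339] [0.0249 0.0202] 79.04 mean tool [0.0183 0.0016 0.0107] centre tool [0.0153 0.0016]
[247.6 177.9] [246 175   5   6  23] [0.5651 0.0412 0.1722]
[246.1 192. ] [239 188  15   8  49] [0.5601 0.0458 0.1323]
[157.7 220.1] [144 215  27  11 132] [0.7614 0.2018 0.0218]
[177.8 244.9] [175 242   7   7  36] [0.5041 0.3046 0.1278]
```

View pics/side7.png

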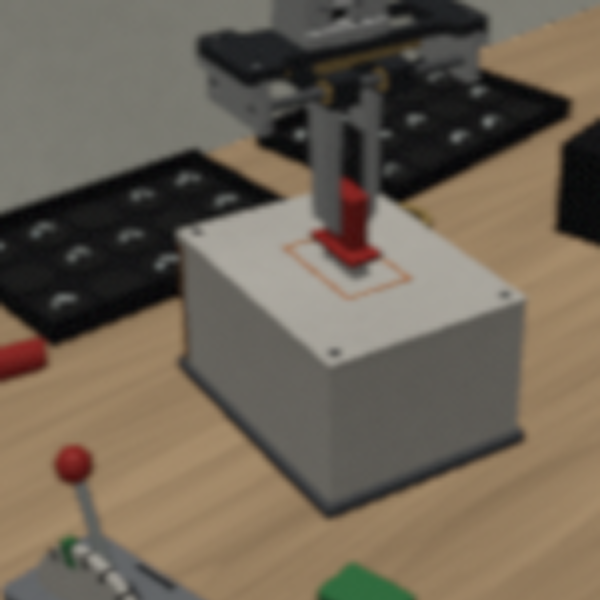

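The side view shows the blade through the slot, with the collar about 11 mm above the lid and the lever still at the green mark. Handing in.

```bash
python3 -c "
from station import ctrl, vision, sensors, job
print(job.close_job())"
```

```text
the job is handed in; nothing more can be done
None
```

The job is handed in, with no verdict returned: the lever stands about 19° past upright (mark at 20°) and is let go, and the red holder is held upright in the slot with its collar about 11 mm above the lid.

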